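Unfold the crank of the bonding press and clamp the specimen holder

TASK

A freshly glued specimen holder stands in the small two-column screw press and has to be clamped while the glue sets. Swing the crank's folded grip up until it snaps into its upright working position, then wind the crank clockwise until the foot comes down and you feel it press the holder firmly, but do not force it: too much load spoils the glued joint. Let go with the grip still upright and the press tight, and leave the dropper bottle and the two vials beside it where they stand.

Things in the scene. Friction and masses are not known exactly. Their poses are not given: they have to be found in the camera images.
- press: Bench screw press, fixed: grey base 108 x 128 mm, two steel columns at y = +-43 mm, grey crosshead with its top 213 mm up (column nuts to 225 mm). A screw with a crank on top carries a round rubber-padded foot over the nest. Origin: centre of the base's underside on the worktop; z up, -x is the open front. Behind it (x > 0.57) a dark machine housing, 350 mm high, leaves the fingers little room.
- spindle_axis (a point): Fixed point on the upright axis of screw and crank, at the top of the brass nut, 219 mm above the worktop. The screw holds when let go; loaded over about 60 N it eases back to about 60 N. The foot is threaded on the screw's end and stands up to 6 mm higher or lower each time, which is not measured: it meets the holder after 3.9 to 8.7 rad of winding.
- crank (a joint): Crank angle (rad), growing as it is wound clockwise seen from above; 0: arm to the press's front (-x); counts on over turns, stops at -1.2 and 11.4. Winding clockwise sinks screw, crank and foot together, 3.18 mm per rad (20 mm a turn). Turning freely takes about 3.6 N along the circle at the grip, rising by 10 to 12 N per rad once the pad bears on the holder.
- grip_pivot (a point): Centre of the cross pin on which the grip folds, in a fork at the outer end of the crank arm, 50 mm from the screw axis; about 279 mm above the worktop at the start, with the arm roughly to the front. It goes round and down with the crank. The arm is a steel bar 15 mm wide whose top lies 11 mm below this point; the fork (14 mm along the arm, 18 mm wide) reaches 6 mm above it.
- grip_end (a point): Free end of the grip, on its axis, 54.5 mm from grip_pivot. The grip is a black sleeve 17 mm thick, 12 to 52 mm from the pivot, that spins freely on its own axis, so fingers holding it need not turn with the crank. Folded, it lies level over the arm, 2.5 mm clear of it, pointing at the screw axis. Pinched across its sides from above, it can swivel between the pads as it is lifted.
- handle (a joint): Angle of the grip about its pin (rad): 0 folded flat along the arm, 1.57 upright over the pin against a stop, the working position; it lifts at its free end, in the upright plane of the arm. A spring holds it at both ends and tips it over from about 0.8: about 5 N lifts it at 34 mm from the pin, and about 5 N there towards the screw axis would fold it again.
- nest: Aluminium seat plate 46 x 46 x 9 mm on the middle of the press base, with a round recess 27 mm across and 5 mm deep for the holder. Origin: centre of its underside, on the screw axis, 20 mm above the worktop. Fixed.
- holder: Turned bright metal specimen holder with a dark knurled waist, 24 mm across, 40 mm tall, in the nest under the foot. Origin: centre of its underside. Each N on it adds 0.064 N along the circle at the grip: firm is 50 to 100 N on it, felt as 7 to 10 N at the grip while winding, up to 7 N less once the hand stops; least is 25 N; over 150 N (13 N) is too much, 160 N spoils it.
- dropper: Small brown dropper bottle with a black rubber cap, 33 mm across and 102 mm tall, standing left of the press. Origin: centre of its underside. Leave it alone.
- vial_1: Clear vial with a white cap, 27 mm across and 54 mm tall, standing left of the press. Origin: centre of its underside. Leave it alone.
- vial_2: Clear vial with an orange cap, 27 mm across and 54 mm tall, standing at the right front of the press. Origin: centre of its underside. Leave it alone.
There are look-alikes about, which are no part of the job. What is shaped like the holder but pink or turquoise is not meant.

How it is judged:
By the outcome, as a careful person would: the job done as asked, in the order asked, and still so for the second after the job is handed in, with the robot touching nothing.
It also fails if it takes over 67 s, if anything falls off the work surface, if the arm or the gripper's body presses on something with over 40 N, if the wrist force passes 120 N, or if a joint passes its speed limit or range.

ROBOT

A 6-joint arm with a two-finger parallel gripper is mounted at the origin on a cart in front of the work surface, level with it; the furniture and walls round the work are solid. World frame = base frame: x ahead of the robot, y to its left, z up, the work surface at z = 0. Lengths are in mm, angles in rad, forces in N, time in s.
With the tool pointing down it reaches from about 225 to 875 mm from the base axis. Payload 3.4 kg.
Tool frame: the origin (TCP) lies on the centre line of the jaws, within the pads' length; the fingertips stand manip.nose_length ahead of it and the grasp point (between the pads) lies 8 mm behind it (manip.nose_length is the distance from the TCP to the fingertips, in mm); z points along the fingers, y is the line along which they close (so a half turn about z gives the same grasp; the last joint's range is limited). The gripper opens to 85 mm and grips with 20 to 120 N. Pads are 22 mm wide; open, the fingers measure 114 mm over their backs; the gripper's body (76 mm by 85 mm) begins 54 mm behind the grasp point. The pads swing forward as they close: fully open they stand 13 mm farther back than shut.
Start: joints at [0.994, 0.276, 1.505, -0, 1.361, -0.121], TCP at [253.124, 516.323, 242.328] pointing down, gripper open.
Joint ranges: [-2.89, 2.89], [-0.75, 2.08], [0.22, 2.7], [-1.18, 4.32], [0.11, 2.71], [-2.7, 2.7]. Speed limits (rad/s): [2.57, 2.57, 3.14, 3.14, 3.14, 3.14].

INTERFACE

Orientations are given as a unit quaternion [w, x, y, z].
In Python, from cell import manip gives the robot as it stands. The module is installed in compiled form; this text tells all that it offers.
- The arm moves only by the tool play_rows, never from a script. Its argument "moves" is a list of rows, each a list of 3 entries, a list of its own where there are three numbers: the shift along the tool's x, y, z in units of 40 mm (1.0 is 40 mm), then the turn about the tool's z in units of 5 degrees (1.0 is 5 degrees), then the opening, from 0 (shut) to 1 (fully open). In form: [[[tx, ty, tz], twist, gripper], ...]. A call has 1 to 5 rows; each row is the pose to reach, as a shift and turn from the pose commanded when the call began, along the tool's axes at that moment; what a row does not reach only later rows make up. A row lasts 1/10 s, in which the tool goes at most 50 mm and 8.59 degrees, less where a joint would pass 70% of its speed; a pose out of reach is approached as far as the arm can. A call with a gripper value outside its range is refused whole. The fingers move at their own pace and stop on an object; "squeeze" is the grip in N (left out, the last holds). Time passes only in rows, so rows that repeat a pose let the fingers close. It gives the time, the measured TCP pose, the force, the opening and the grip force at its end, in the units of the state.
- manip.sense(): the state, without advancing time (a new reading comes with each control period).
- manip.capture(name): name is "scene" or "top" or "wrist"; returns (picture, depth): 384x512x3 uint8, red, green, blue; 384x512 float32, mm along the optical axis (not along the pixel's ray), 0 where there is no reading.
- manip.get_calibration(name): a dict with "fov_y" (degrees; the focal length in pixels is half the picture's height over the tangent of half this angle, whatever the lens; pixels are square), "cx", "cy" (the principal point, pixels), "R" (3x3) and "t" (3): a world point X has camera coordinates R X + t. Camera axes: x right, y down, z forward; pixel columns grow to the right and rows downward; lengths in mm; the calibration is good to about 2 mm. A picture is of the moment at which its call begins: read the wrist's pose just before it. get_calibration takes no time and is no camera call; for the wrist camera it gives the pose at the moment of the call.
- manip.close_job(): hands the job in; it is judged then, once.
The state is a dict: "time": time; "joint_pos": joint angles; "qd": joint speeds; "joint_torque": joint torques, N m; "tool_pos": TCP position; "ee_rot": TCP orientation; "contact_force": force on the tool from outside, world axes, zero at the start; "wrist_torque": the same for the moment, N m; "grip_width": opening from 0.0 (shut) to 1.0 (fully open); "gripper_force": force on a finger pad.
Only numpy, scipy, OpenCV 4.12 (cv2) and the standard library are available. Lean on these libraries where they do the work, as an engineer would, in place of code of your own. Each camera call takes 0.05 s, during which the arm holds its last target. There are 200 camera calls.

## Working session

There is one attempt and no reset: what is moved stays moved. The work goes in short steps, Python scripts to look and compute and a tool call to move; the robot and the scene stay as the last step left them, time stands still between calls to the robot, and variables do not carry over. Pictures are saved under pics/ and viewed, at most 10 in all, crops included, and the job is handed in when it is done.

Besides the shell and the picture viewer there is one more tool, called after "Emit:" as name(argument=value, ...), one argument or row to a line, values as JSON. play_rows: Moves the arm, as the interface text tells. Its arguments: {"type":"object","properties":{"moves":{"type":"array","items":{"type":"array"}},"squeeze":{"type":"number"}},"required":["moves"]}

```bash
mkdir -p pics; cat > h.py <<'E'
import numpy as np,cv2
from cell import manip
from scipy.spatial.transform import Rotation as Ro
def cal(n):
    c=manip.get_calibration(n); f=192/np.tan(np.radians(c['fov_y'])/2)
    return f,c['cx'],c['cy'],np.array(c['R']),np.array(c['t'])
def pt(n,u,v,d,C=None):
    f,cx,cy,R,t=C or cal(n); return R.T@(np.array([(u-cx)/f*d,(v-cy)/f*d,d])-t)
def ray(n,u,v,z,C=None):
    f,cx,cy,R,t=C or cal(n); o=-R.T@t; d=R.T@np.array([(u-cx)/f,(v-cy)/f,1]); return o+d*(z-o[2])/d[2]
def proj(n,X,C=None):
    f,cx,cy,R,t=C or cal(n); p=R@np.array(X)+t; return f*p[0]/p[2]+cx,f*p[1]/p[2]+cy
def cloud(n,D,C=None):
    f,cx,cy,R,t=C or cal(n); v,u=np.mgrid[:384,:512]
    P=np.stack([(u-cx)/f*D,(v-cy)/f*D,D],-1)-t; return P@R
def rot():
    q=manip.sense()['ee_rot']; return Ro.from_quat([q[1],q[2],q[3],q[0]]).as_matrix()
def to(X):  # shift to world TCP X in tool units
    s=manip.sense(); return (rot().T@(np.array(X)-s['tool_pos'])/40).round(3)
E
python3 - <<'E'
from h import *
s=manip.sense();print(s,manip.nose_length);print(rot().round(3))
ims=[]
for n in("scene","top"):
    p,d=manip.capture(n);np.savez(f'pics/{n}0.npz',p=p,d=d);ims.append(p)
    f,cx,cy,R,t=cal(n);print(n,f,cx,cy,(-R.T@t).round(1),R.round(2).tolist())
    cv2.imwrite(f'pics/{n}0.png',cv2.resize(p[...,::-1],(800,600)))
E
```

```text
{'time': 0.0, 'joint_pos': array([ 9.93970600e-01,  2.76593417e-01,  1.50611966e+00,  4.38020502e-07,
        1.36067006e+00, -1.20977437e-01]), 'qd': array([ 3.71968071e-04, -4.74198297e-04, -4.86583426e-04,  1.93558264e-04,
        9.52938055e-05,  9.06453652e-04]), 'joint_torque': array([-5.13775631e-04, -4.16773903e+01, -2.45808506e+01, -5.13331433e-04,
        1.10193048e-02,  1.91850904e-05]), 'tool_pos': array([252.85185143, 515.87385386, 241.4459409 ]), 'ee_rot': array([-3.06254325e-04,  2.25955797e-01,  9.74137144e-01, -8.41230679e-04]), 'contact_force': array([-0.63176134, -0.64741552,  0.19102829]), 'wrist_torque': array([ 0.01046429, -0.00045477, -0.01328571]), 'gripper_force': 0.0, 'grip_width': 1.0007800985669761} 11.0
[[-0.898  0.44  -0.001]
 [ 0.44   0.898 -0.002]
 [ 0.    -0.002 -1.   ]]
scene 396.55821450627656 257.0900957999247 192.7696877022739 [  27.6 -248.8  808.1] [[0.63, -0.78, -0.0], [-0.58, -0.47, -0.67], [0.52, 0.42, -0.75]]
top 376.586886926662 253.7713171064913 192.087489612387 [ 359.6   91.9 1036.9] [[-0.02, -1.0, 0.01], [-0.99, 0.02, -0.12], [0.12, -0.01, -0.99]]
```

View pics/scene0.png

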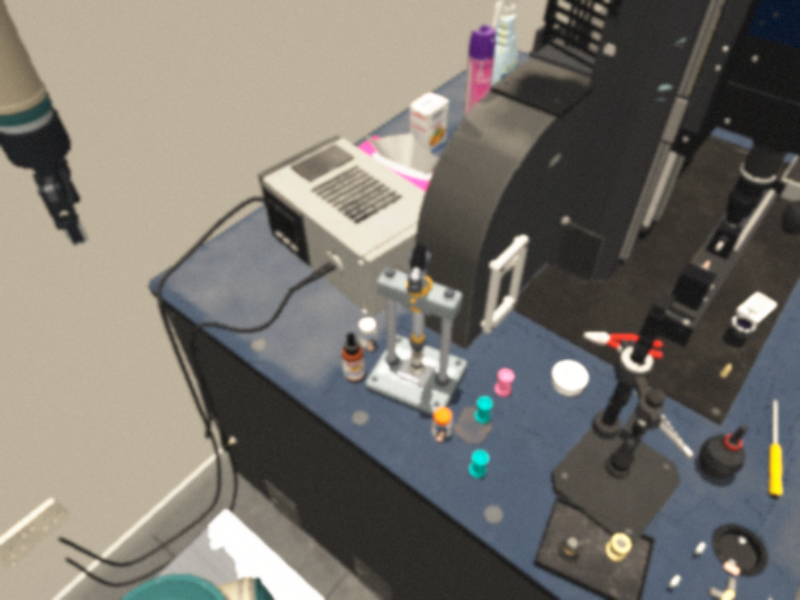

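View pics/top0.png

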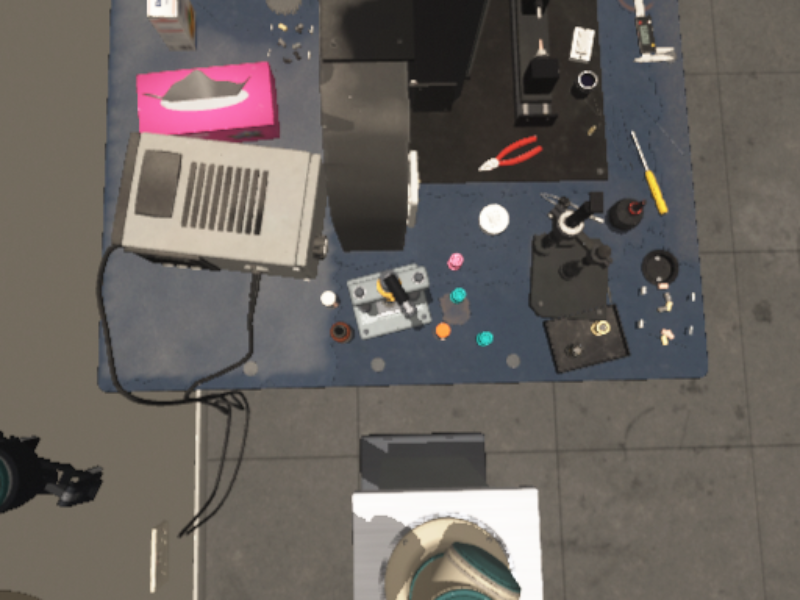

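The press stands at scene (415,335) and top (390,300). The dropper is at top (340,331), the white-cap vial at (328,298) and the orange-cap vial at (443,330). The only crank is on the press, with its black grip around top (402,295). I'll confirm it in an enlarged crop and measure.

```bash
python3 - <<'E'
from h import *
T=np.load('pics/top0.npz');p,d=T['p'],T['d'];P=cloud('top',d)
cr=cv2.resize(p[150:225,205:300,::-1],(760,600),interpolation=cv2.INTER_CUBIC)
cv2.imwrite('pics/crop.png',cr)
S=np.load('pics/scene0.npz');Q=cloud('scene',S['d'])
for nm,A,im,(r0,r1,c0,c1) in(('top',P,p,(150,225,205,300)),('scene',Q,S['p'],(140,270,225,310))):
    a=A[r0:r1,c0:c1].reshape(-1,3);g=im[r0:r1,c0:c1].reshape(-1,3).astype(int)
    for lo,hi in((195,206),(206,219),(219,229),(229,262),(262,275),(275,283),(283,300)):
        m=(a[:,2]>lo)&(a[:,2]<hi)&(a[:,0]<560);
        if m.sum()>2: print(nm,lo,hi,m.sum(),a[m].mean(0).round(1),a[m].min(0).round(0),a[m].max(0).round(0),g[m].mean(0).round(0))
    m=(a[:,2]>206)&(a[:,2]<219)&(a[:,0]<560)
    print(cv2.minAreaRect(a[m][:,:2].astype(np.float32)))
    m=(a[:,2]>270)&(a[:,2]<300)&(a[:,0]<560)&(g.max(1)<80)
    print('grip',m.sum(),a[m].mean(0),cv2.minAreaRect(a[m][:,:2].astype(np.float32)),np.percentile(a[m][:,2],[5,50,95]))
E
```

```text
top 195 206 27 [459.5  93.7 201.5] [450.  36. 195.] [474. 140. 206.] [103.  96.  79.]
top 206 219 505 [475.2  93.  212.6] [451.  34. 206.] [502. 147. 219.] [174. 170. 157.]
top 219 229 59 [476.9  88.7 222.5] [460.  43. 219.] [491. 138. 226.] [112. 110. 108.]
top 229 262 4 [457.3  92.3 255.7] [425.  68. 253.] [470. 102. 260.] [177. 152. 109.]
top 262 275 84 [468.5  87.2 268.2] [426.  56. 263.] [489. 104. 273.] [108. 104. 100.]
top 275 283 42 [447.6  74.6 281.3] [427.  56. 278.] [478.  96. 283.] [114. 108. 101.]
top 283 300 191 [455.3  78.2 285.8] [425.  56. 283.] [480.  98. 290.] [67. 65. 64.]
((476.0321960449219, 90.91993713378906), (32.73636245727539, 113.60477447509766), 12.888579368591309)
grip 153 [460.8859762   81.51114277 285.8065966 ] ((453.6256408691406, 77.31517791748047), (57.28168487548828, 16.742042541503906), 29.598649978637695) [281.05131011 286.17451396 288.96026086]
scene 195 206 194 [464.8  78.4 200.6] [448.  31. 195.] [500. 138. 206.] [119. 119. 110.]
scene 206 219 507 [473.   83.3 212. ] [449.  32. 206.] [503. 145. 219.] [186. 182. 165.]
scene 219 229 58 [476.3  84.5 222.2] [460.  39. 219.] [490. 136. 228.] [129. 126. 122.]
scene 229 262 35 [457.1  72.5 254.9] [425.  53. 233.] [483.  97. 262.] [91. 82. 69.]
scene 262 275 92 [449.4  70.2 267.5] [425.  53. 262.] [490. 101. 275.] [88. 86. 82.]
scene 275 283 68 [440.9  66.3 280.6] [424.  52. 275.] [471.  91. 283.] [127. 123. 120.]
scene 283 300 150 [454.3  74.7 285.6] [425.  53. 283.] [481.  94. 289.] [70. 69. 68.]
((473.7655029296875, 87.89298248291016), (38.90771484375, 112.4620590209961), 12.589699745178223)
grip 137 [458.57756583  76.88303808 284.76379805] ((452.72021484375, 74.55660247802734), (58.39656448364258, 16.779361724853516), 30.250492095947266) [277.78936625 285.75631713 287.80418396]
```

View pics/crop.png

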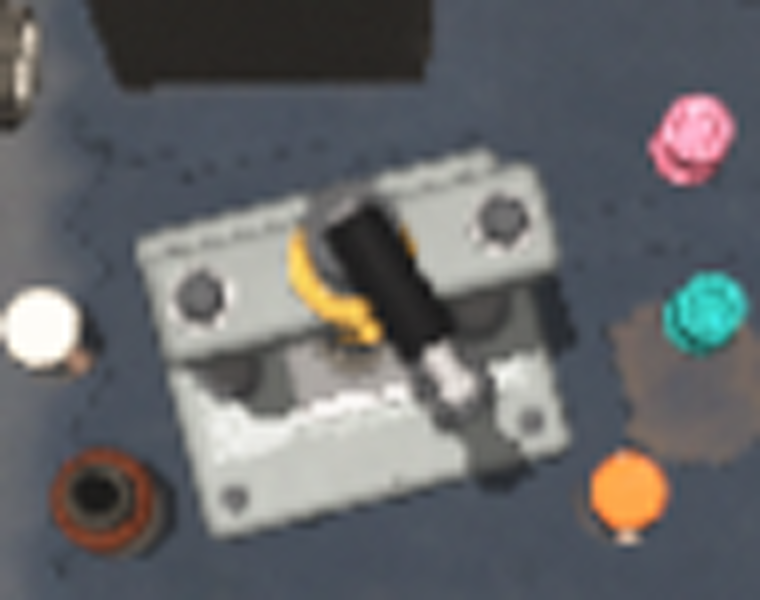

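The crop shows the black grip sleeve at about (390,285), the fork at (450,375) and the brass nut at (330,290). That is the press crank, folded, with its arm about 17° to the right of front. The pink piece at (693,135) and the turquoise one at (705,312) are look-alikes and I'm ignoring them. Next I move over the grip.

Emit:
play_rows(
  moves=[
    [[0,0,-1.2],0,0.6],
    [[0,0,-2.4],0,0.6],
    [[0,0,-3.6],0,0.6],
    [[-0.8,-0.6,-3.96],-1.5,0.6],
    [[-1.6,-1.2,-3.96],-3,0.6],
  ],
)

```text
time: 0.6
tool_pos: [290.2, 445.6, 403.6]
ee_rot: [0.002, 0.093, 0.996, 0.002]
contact_force: [0.5, -0.3, 0.1]
grip_width: 0.594
gripper_force: 0.0
```

```bash
python3 - <<'E'
from h import *
s=manip.sense();print(s['tool_pos'],s['time'],s['grip_width'],to([462,81,400]));R=rot();print(np.degrees(np.arctan2(R[1,1],R[0,1])))
T=np.load('pics/top0.npz');P=cloud('top',T['d']).reshape(-1,3)
m=(P[:,2]>300)&(P[:,0]<700)&(P[:,1]>0)&(P[:,1]<250);print(np.percentile(P[m][:,0],[0,1,5]),P[m].max(0),P[m].min(0))
E
```

```text
[290.22214601 445.64826341 403.57793254] 0.6 0.5938812201469416 [-5.907 -8.164  0.067]
79.33292285250776
[359.64016799 359.64016799 359.64016799] [ 699.98717614  171.8518886  1036.91911939] [359.64016799  60.132881   300.01668191]
```

Emit:
play_rows(
  moves=[
    [[-0.7,-0.95,0.07],-1.6,0.6],
    [[-1.4,-1.9,0.07],-3.2,0.6],
    [[-2.1,-2.85,0.07],-4.8,0.6],
    [[-2.8,-3.8,0.07],-6.4,0.6],
    [[-3.5,-4.75,0.07],-8.1,0.6],
  ],
)

```text
time: 1.1
tool_pos: [384.0, 244.6, 397.6]
ee_rot: [-0.0, -0.231, 0.973, -0.0]
contact_force: [0.4, -0.4, -0.2]
grip_width: 0.601
gripper_force: 0.0
```

```bash
python3 - <<'E'
from h import *
s=manip.sense();print(s['tool_pos'],s['time'],s['joint_pos'].round(2),to([462,81,360]));R=rot();print(R.round(3),np.degrees(np.arctan2(R[1,1],R[0,1])))
E
```

```text
[383.95499367 244.64466766 397.62785972] 1.1 [ 0.41  0.04  1.42 -0.    1.68 -1.62] [ 0.094 -4.532  0.941]
[[-0.893 -0.449 -0.   ]
 [-0.449  0.893 -0.   ]
 [ 0.    -0.    -1.   ]] 116.69252841327206
```

Emit:
play_rows(
  moves=[
    [[0,-1.1,0.3],0,0.6],
    [[0,-2.2,0.3],0,0.6],
    [[0,-3.3,0.3],0,0.6],
    [[0,-4.2,0.3],0,0.6],
    [[0,-4.2,0.3],0,0.6],
  ],
)

```text
time: 1.6
tool_pos: [460.1, 92.1, 385.0]
ee_rot: [-0.001, -0.225, 0.974, -0.001]
contact_force: [-0.2, 0.6, -0.5]
grip_width: 0.599
gripper_force: 0.0
```

```bash
python3 - <<'E'
from h import *
s=manip.sense();print(s['tool_pos'],s['time'],to([462,81,330]));R=rot();print(np.degrees(np.arctan2(R[1,1],R[0,1])))
C=cal('wrist');p,d=manip.capture('wrist');A=cloud('wrist',d,C)
cv2.imwrite('pics/w1.png',cv2.resize(p[...,::-1],(800,600)))
a=A.reshape(-1,3);g=p.reshape(-1,3).astype(int)
near=(np.hypot(a[:,0]-455,a[:,1]-78)<60)&(d.ravel()>0)
for lo,hi in((206,217),(260,275),(275,300)):
    m=near&(a[:,2]>lo)&(a[:,2]<hi);print(lo,m.sum(),a[m].mean(0) if m.any() else '')
m=near&(a[:,2]>272)&(a[:,2]<300)
if m.sum()>10: print(cv2.minAreaRect(a[m][:,:2].astype(np.float32)),np.percentile(a[m][:,2],[5,50,95,100]))
E
```

```text
[460.05708301  92.12357685 384.95418901] 1.6 [ 0.076 -0.269  1.374]
116.0441057552759
206 1713 [475.51781596  83.61658498 212.54794102]
260 351 [461.84465135  79.00396659 268.18298446]
275 1344 [453.50258742  72.49108779 285.22266147]
((455.1973876953125, 73.59065246582031), (61.46404266357422, 20.437828063964844), 32.20716094970703) [280.76478795 285.49699253 288.32538376 290.0609359 ]
```

View pics/w1.png

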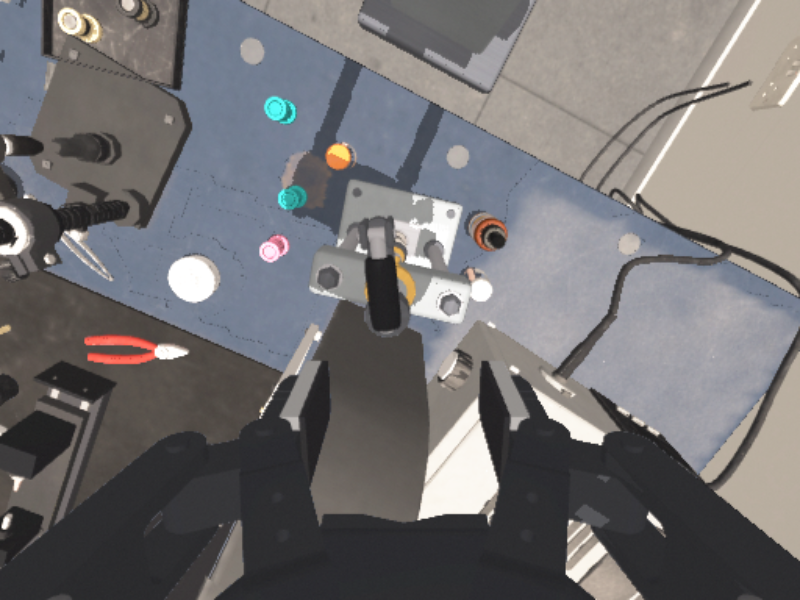

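The sleeve is at (383,290) in the wrist view, nearly vertical in the picture, so the jaws are aligned with it. The fork is at (378,230). I'll refine the ridge line from a settled view.

```bash
python3 - <<'E'
from h import *
C=cal('wrist');p,d=manip.capture('wrist')
T=np.load('pics/top0.npz');S=np.load('pics/scene0.npz')
s=manip.sense();print(s['tool_pos'],C[3].round(2).tolist(),(-C[3].T@C[4]).round(1))
for n,A,g in(('w',cloud('wrist',d,C),p),('t',cloud('top',T['d']),T['p']),('s',cloud('scene',S['d']),S['p'])):
    a=A.reshape(-1,3);g=g.reshape(-1,3).astype(int)
    near=(np.hypot(a[:,0]-455,a[:,1]-78)<60)
    m=near&(a[:,2]>284.5)&(a[:,2]<292)&(g.max(1)<60)
    b=a[m];c=np.median(b,0);l=cv2.fitLine(b[:,:2].astype(np.float32),cv2.DIST_HUBER,0,.01,.01).ravel()
    dr=l[:2]*np.sign(l[0]);t=(b[:,:2]-l[2:])@dr;w=(b[:,:2]-l[2:])@[-dr[1],dr[0]]
    print(n,m.sum(),'dir',np.degrees(np.arctan2(dr[1],dr[0])).round(1),'ends',(l[2:]+dr*np.percentile(t,2)).round(1),(l[2:]+dr*np.percentile(t,98)).round(1),'w',np.percentile(w,[3,97]).round(1),'zmax',np.percentile(b[:,2],90).round(1))
    m=near&(a[:,2]>206)&(a[:,2]<216);  
    m=(a[:,2]>219.5)&(a[:,2]<228)&(np.hypot(a[:,0]-476,a[:,1]-89)<62)&(np.hypot(a[:,0]-476,a[:,1]-89)>32)
    q=a[m];k=q[:,1]>89
    if k.any() and (~k).any():
        for kk in(k,~k): print('  nut',q[kk].mean(0).round(1),q[kk].min(0).round(1),q[kk].max(0).round(1))
E
```

```text
[458.34882646  95.44870313 385.3826594 ] [[-0.44, 0.9, -0.0], [0.86, 0.42, 0.29], [0.26, 0.13, -0.96]] [391.9  59.2 516.6]
w 727 dir 31.0 ends [446.   67.8] [477.8  86.9] w [-6.7  6.3] zmax 288.3
  nut [467.5 127.9 222.3] [461.5 121.9 219.5] [475.1 134.7 225.8]
  nut [486.8  45.1 222.5] [480.   38.1 219.7] [494.1  51.9 225.4]
t 117 dir 31.2 ends [446.   72.6] [476.9  91.3] w [-6.6  6.4] zmax 288.5
  nut [466.5 133.  222.7] [460.3 127.  219.9] [473.3 137.9 226.1]
  nut [486.1  49.4 222.7] [480.5  43.4 220.6] [491.3  54.5 225.6]
s 90 dir 30.7 ends [445.9  69.4] [476.8  87.8] w [-5.5  6.2] zmax 287.8
  nut [465.6 130.  222.1] [460.  124.9 220.1] [470.1 135.8 225.2]
  nut [484.9  46.4 222.3] [479.8  39.3 219.6] [489.7  53.3 224.4]
```

```bash
python3 - <<'E'
from h import *
s=manip.sense();R=rot();print(s['tool_pos'],np.degrees(np.arctan2(R[1,1],R[0,1])),to([462.4,79.8,300]),to([462.4,79.8,282]))
E
```

```text
[458.34882646  95.44870313 385.3826594 ] 116.26567536158694 [ 0.08  -0.399  2.134] [ 0.08  -0.399  2.584]
```

Emit:
play_rows(
  moves=[
    [[0.08,-0.4,0.5],-0.95,0.6],
    [[0.08,-0.4,1.0],-0.95,0.6],
    [[0.08,-0.4,1.5],-0.95,0.6],
    [[0.08,-0.4,2.0],-0.95,0.6],
    [[0.08,-0.4,2.13],-0.95,0.6],
  ],
)

```text
time: 2.2
tool_pos: [460.6, 81.5, 298.7]
ee_rot: [-0.002, -0.269, 0.963, 0.001]
contact_force: [-0.0, -0.2, -0.7]
grip_width: 0.601
gripper_force: 0.0
```

```bash
python3 - <<'E'
from h import *
C=cal('wrist');p,d=manip.capture('wrist')
cv2.imwrite('pics/w2.png',cv2.resize(p[...,::-1],(800,600)))
s=manip.sense();R=rot();print(s['tool_pos'],s['contact_force'],np.degrees(np.arctan2(R[1,1],R[0,1])),to([462.4,79.8,282]))
E
```

```text
[460.99732562  81.37040136 299.0139084 ] [-0.30584592  0.17951115  0.43613346] 121.24371602823562 [-0.011 -0.053  0.425]
```

View pics/w2.png

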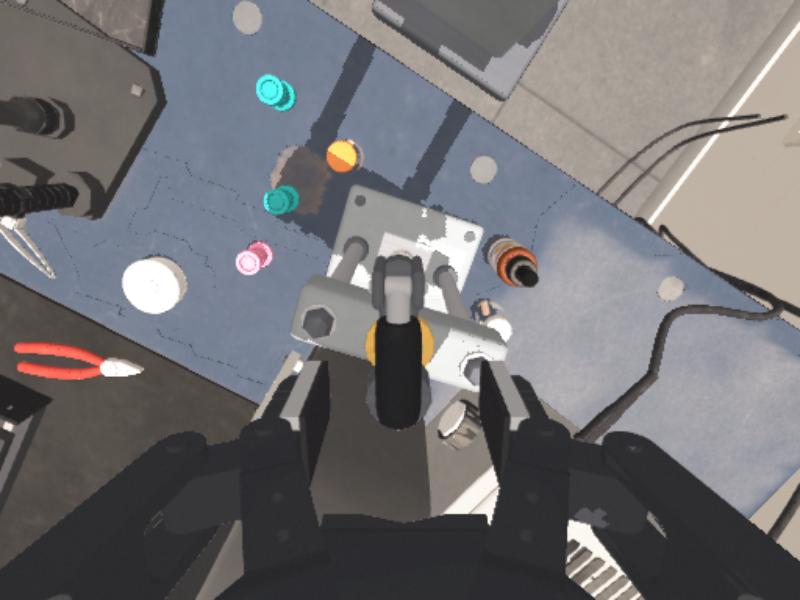

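The sleeve at (398,375) is centred between the jaws (305 and 500) and parallel to them. I go down and pinch.

Emit:
play_rows(
  moves=[
    [[0,0,0.2],0,0.5],
    [[0,0,0.41],0,0.3],
    [[0,0,0.41],0,0.1],
    [[0,0,0.41],0,0.1],
    [[0,0,0.41],0,0.1],
  ],
  squeeze=30,
)

```text
time: 2.75
tool_pos: [462.4, 80.0, 283.9]
ee_rot: [-0.001, -0.268, 0.963, 0.0]
contact_force: [0.5, -0.8, -5.2]
grip_width: 0.177
gripper_force: 30.6
```

```bash
python3 - <<'E'
from h import *
s=manip.sense();R=rot();print(s['tool_pos'],s['contact_force'],s['grip_width'],s['gripper_force'],np.degrees(np.arctan2(R[1,1],R[0,1])))
E
```

```text
[462.3789053   79.98897551 283.88369369] [ 0.50666024 -0.82116263 -5.19157613] 0.1765120284364523 30.61769150197506 121.12540661219911
```

Emit:
play_rows(
  moves=[
    [[0.017,0,-0.169],0,0.1],
    [[0.067,0,-0.331],0,0.1],
    [[0.148,0,-0.48],0,0.1],
    [[0.258,0,-0.61],0,0.1],
    [[0.391,0,-0.715],0,0.1],
  ],
)

```text
time: 3.25
tool_pos: [448.9, 71.9, 313.7]
ee_rot: [0.0, -0.268, 0.963, 0.0]
contact_force: [1.8, -1.0, -9.5]
grip_width: 0.177
gripper_force: 29.3
```

Emit:
play_rows(
  moves=[
    [[0.151,0,-0.077],0,0.1],
    [[0.315,0,-0.123],0,0.1],
    [[0.459,0,-0.135],0,0.1],
    [[0.5,0,-0.135],0,0.1],
    [[0.5,0,-0.135],0,0.1],
  ],
)

```text
time: 3.75
tool_pos: [433.2, 62.2, 320.6]
ee_rot: [0.003, -0.268, 0.963, -0.0]
contact_force: [2.3, 2.4, 7.0]
grip_width: 0.174
gripper_force: 30.6
```

```bash
python3 - <<'E'
from h import *
s=manip.sense();R=rot();print(s['tool_pos'],s['contact_force'],s['wrist_torque'],s['grip_width'],np.degrees(np.arctan2(R[1,1],R[0,1])))
out=[]
for n,(r,c) in(('wrist',(192,150)),('scene',(110,200))):
    p,d=manip.capture(n);out.append(cv2.resize(p[r:r+150,c:c+200,::-1],(400,300),interpolation=cv2.INTER_CUBIC))
cv2.imwrite('pics/l1.png',np.hstack(out))
E
```

```text
[433.21940812  62.18982982 320.61279302] [2.2684444  2.40518526 7.02878403] [ 0.65323506 -0.44395769  0.08484961] 0.17418386026651209 121.12406225796408
```

View pics/l1.png

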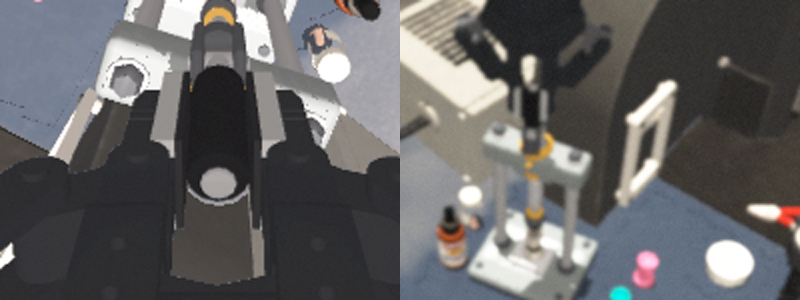

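The grip stands roughly upright between the pads, with its end cap at (215,185) in the left half. I open the jaws so the spring seats it, then check the angle.

Emit:
play_rows(
  moves=[
    [[0.5,0,-0.135],0,0.4],
    [[0,0,0],0,0.4],
    [[0,0,0],0,0.4],
  ],
)

```text
time: 4.15
tool_pos: [432.3, 61.5, 318.1]
ee_rot: [-0.001, -0.269, 0.963, -0.0]
contact_force: [-0.1, -0.3, -0.3]
grip_width: 0.398
gripper_force: 0.0
```

```bash
python3 - <<'E'
from h import *
s=manip.sense();print(s['tool_pos'],s['contact_force'],s['grip_width'],s['time'])
C=cal('wrist');p,d=manip.capture('wrist');A=cloud('wrist',d,C)
a=A.reshape(-1,3)
m=(np.hypot(a[:,0]-433,a[:,1]-62)<25)&(a[:,2]>265)
b=a[m]
for lo,hi in((288,296),(296,304),(304,312),(312,320),(320,328),(328,340)):
    q=b[(b[:,2]>lo)&(b[:,2]<hi)&(np.hypot(b[:,0]-433,b[:,1]-62)<14)]
    if len(q)>5: print(lo,len(q),q.mean(0).round(1))
cv2.imwrite('pics/l2.png',cv2.resize(p[150:,120:392,::-1],(700,600)))
E
```

```text
[432.31745216  61.54295896 318.07912352] [-0.09962202 -0.2841233  -0.33844136] 0.39795980705857736 4.15
288 29 [429.3  57.6 294.3]
296 148 [429.3  57.4 300.5]
304 195 [429.3  57.5 308.1]
312 224 [429.3  57.5 316.2]
320 287 [429.5  57.6 324.4]
328 873 [433.2  60.  332.1]
```

View pics/l2.png

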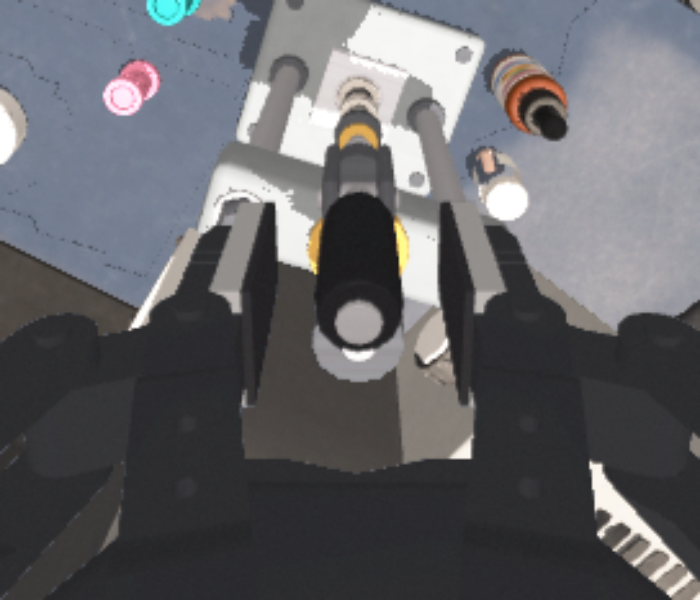

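The sleeve surface keeps the same xy at every height (429.3, 57.5), so the grip is vertical and has snapped in. Next I turn the tool square to the housing and regrip.

Emit:
play_rows(
  moves=[
    [[0,0,0],1.6,0.4],
    [[0,0,0],3.2,0.4],
    [[0,0,0],4.8,0.4],
    [[0,0,0],6.22,0.4],
    [[0,0,0],6.22,0.4],
  ],
)

```text
time: 4.7
tool_pos: [431.3, 61.2, 318.3]
ee_rot: [-0.001, -0.001, 1.0, -0.0]
contact_force: [0.1, -0.2, 0.2]
grip_width: 0.399
gripper_force: 0.0
```

Emit:
play_rows(
  moves=[
    [[0,0,0],0,0.1],
    [[0,0,0],0,0.1],
    [[0,0,0],0,0.1],
    [[0,0,0],0,0.1],
  ],
  squeeze=40,
)

```text
time: 5.1
tool_pos: [431.9, 62.1, 318.5]
ee_rot: [-0.0, -0.001, 1.0, 0.0]
contact_force: [-0.5, 2.4, 2.6]
grip_width: 0.172
gripper_force: 39.3
```

```bash
python3 - <<'E'
from h import *
s=manip.sense();R=rot();print(s['tool_pos'],s['contact_force'],s['grip_width'],s['gripper_force'],np.degrees(np.arctan2(R[1,1],R[0,1])))
a0=np.radians(211.3)
for st in(.1,.3,.6,.9,1.2,1.6,2,2.4):
    a=a0-st; dx=50*(np.cos(a)-np.cos(a0));dy=50*(np.sin(a)-np.sin(a0));print(st,(-dx/40).round(3),(dy/40).round(3),(3.18*st/40).round(3))
E
```

```text
[431.91100775  62.09404649 318.54094077] [-0.471923    2.43896314  2.59772657] 0.17243790433046238 39.296238611932495 90.07979811282505Traceback (most recent call last):
  File "<stdin>", line 5, in <module>
AttributeError: 'float' object has no attribute 'round'
```

```bash
cat > w.py <<'E'
from h import *
import sys
# w.py start step n a0 R : rows relative to pose at angle 'start' of winding
st,dt,n=float(sys.argv[1]),float(sys.argv[2]),int(sys.argv[3]);a0=np.radians(float(sys.argv[4]) if len(sys.argv)>4 else 211.3)
f=lambda s:np.array([-50*np.cos(a0-s),50*np.sin(a0-s),3.18*s])/40
print([[list(map(float,(f(st+dt*(i+1))-f(st)).round(2))),0,0.1] for i in range(n)])
s=manip.sense();print(s['tool_pos'].round(1),s['contact_force'].round(1),s['time'])
t=np.array([-np.sin(a0-st),np.cos(a0-st)]);r=np.array([np.cos(a0-st),np.sin(a0-st)])
F=s['contact_force'][:2];print('resist tangential',(F@t).round(1),'radial',(F@r).round(1))
d=s['tool_pos'][:2]-[476.2,88.4];print('R',np.hypot(*d).round(1),'ang',np.degrees(np.arctan2(d[1],d[0])).round(1)%360,'cmd',np.degrees(a0-st)%360)
E
python3 w.py 0 .3 5; python3 w.py 1.5 .3 5
```

```text
[[[0.14, 0.34, 0.02], 0, 0.1], [[0.18, 0.72, 0.05], 0, 0.1], [[0.1, 1.08, 0.07], 0, 0.1], [[-0.08, 1.41, 0.1], 0, 0.1], [[-0.34, 1.67, 0.12], 0, 0.1]]
[431.9  62.1 318.5] [-0.5  2.4  2.6] 5.1
resist tangential -2.3 radial -0.9
R 51.5 ang 210.7 cmd 211.3
[[[-0.33, 0.17, 0.02], 0, 0.1], [[-0.7, 0.23, 0.05], 0, 0.1], [[-1.07, 0.18, 0.07], 0, 0.1], [[-1.41, 0.02, 0.1], 0, 0.1], [[-1.69, -0.23, 0.12], 0, 0.1]]
[431.9  62.1 318.5] [-0.5  2.4  2.6] 5.1
resist tangential -1.0 radial 2.3
R 51.5 ang 210.7 cmd 125.35633073037653
```

Emit:
play_rows(
  moves=[
    [[0.14,0.34,0.02],0,0.1],
    [[0.18,0.72,0.05],0,0.1],
    [[0.1,1.08,0.07],0,0.1],
    [[-0.08,1.41,0.1],0,0.1],
    [[-0.34,1.67,0.12],0,0.1],
  ],
)

```text
time: 5.6
tool_pos: [443.8, 128.7, 313.8]
ee_rot: [-0.002, -0.001, 1.0, -0.001]
contact_force: [-4.0, -2.1, 4.2]
grip_width: 0.172
gripper_force: 39.5
```

```bash
python3 w.py 1.5 .3 5
```

```text
[[[-0.33, 0.17, 0.02], 0, 0.1], [[-0.7, 0.23, 0.05], 0, 0.1], [[-1.07, 0.18, 0.07], 0, 0.1], [[-1.41, 0.02, 0.1], 0, 0.1], [[-1.69, -0.23, 0.12], 0, 0.1]]
[443.8 128.7 313.8] [-4.  -2.1  4.2] 5.6
resist tangential 4.4 radial 0.6
R 51.7 ang 128.8 cmd 125.35633073037653
```

Emit:
play_rows(
  moves=[
    [[-0.33,0.17,0.02],0,0.1],
    [[-0.7,0.23,0.05],0,0.1],
    [[-1.07,0.18,0.07],0,0.1],
    [[-1.41,0.02,0.1],0,0.1],
    [[-1.69,-0.23,0.12],0,0.1],
  ],
)

```text
time: 6.1
tool_pos: [514.5, 119.2, 308.8]
ee_rot: [0.0, -0.001, 1.0, 0.0]
contact_force: [-4.2, 0.7, 5.5]
grip_width: 0.173
gripper_force: 39.7
```

```bash
python3 w.py 3.0 .16 5
```

```text
[[[-0.11, -0.16, 0.01], 0, 0.1], [[-0.2, -0.34, 0.03], 0, 0.1], [[-0.26, -0.54, 0.04], 0, 0.1], [[-0.28, -0.73, 0.05], 0, 0.1], [[-0.28, -0.93, 0.06], 0, 0.1]]
[514.5 119.2 308.8] [-4.2  0.7  5.5] 6.1
resist tangential 3.2 radial -2.8
R 49.2 ang 38.7 cmd 39.41266146075304
```

Emit:
play_rows(
  moves=[
    [[-0.11,-0.16,0.01],0,0.1],
    [[-0.2,-0.34,0.03],0,0.1],
    [[-0.26,-0.54,0.04],0,0.1],
    [[-0.28,-0.73,0.05],0,0.1],
    [[-0.28,-0.93,0.06],0,0.1],
  ],
)

```text
time: 6.6
tool_pos: [524.2, 81.6, 306.2]
ee_rot: [-0.001, -0.0, 1.0, 0.0]
contact_force: [-4.1, 3.4, 4.6]
grip_width: 0.171
gripper_force: 39.7
```

```bash
python3 w.py 3.8 .1 4
```

```text
[[[0.02, -0.12, 0.01], 0, 0.1], [[0.05, -0.24, 0.02], 0, 0.1], [[0.1, -0.36, 0.02], 0, 0.1], [[0.15, -0.47, 0.03], 0, 0.1]]
[524.2  81.6 306.2] [-4.1  3.4  4.6] 6.6
resist tangential 3.0 radial -4.5
R 48.5 ang 352.0 cmd 353.5760378502872
```

Emit:
play_rows(
  moves=[
    [[0.05,-0.12,0.0],0,0.1],
    [[0.08,-0.24,0.01],0,0.1],
    [[0.13,-0.36,0.01],0,0.1],
    [[0.18,-0.47,0.02],0,0.1],
  ],
)

```text
time: 7.0
tool_pos: [517.4, 63.2, 305.1]
ee_rot: [0.0, -0.0, 1.0, 0.0]
contact_force: [0.6, 4.6, 1.8]
grip_width: 0.178
gripper_force: 39.2
```

```bash
python3 w.py 4.2 .1 4; python3 w.py 4.6 .1 4 |head -1; python3 w.py 5 .1 4 |head -1;
```

```text
[[[0.07, -0.11, 0.01], 0, 0.1], [[0.14, -0.2, 0.02], 0, 0.1], [[0.23, -0.29, 0.02], 0, 0.1], [[0.32, -0.38, 0.03], 0, 0.1]]
[517.4  63.2 305.1] [0.6 4.6 1.8] 7.0
resist tangential 4.3 radial -1.7
R 48.3 ang 328.6 cmd 330.65772604505423
[[[0.1, -0.07, 0.01], 0, 0.1], [[0.21, -0.13, 0.02], 0, 0.1], [[0.33, -0.18, 0.02], 0, 0.1], [[0.45, -0.22, 0.03], 0, 0.1]]
[[[0.12, -0.03, 0.01], 0, 0.1], [[0.25, -0.04, 0.02], 0, 0.1], [[0.37, -0.04, 0.02], 0, 0.1], [[0.5, -0.03, 0.03], 0, 0.1]]
```

Emit:
play_rows(
  moves=[
    [[0.07,-0.11,0.01],0,0.1],
    [[0.14,-0.2,0.02],0,0.1],
    [[0.23,-0.29,0.02],0,0.1],
    [[0.32,-0.38,0.03],0,0.1],
  ],
)

```text
time: 7.4
tool_pos: [504.1, 48.3, 303.9]
ee_rot: [-0.0, -0.0, 1.0, 0.001]
contact_force: [-0.3, 5.7, -2.0]
grip_width: 0.177
gripper_force: 39.2
```

```bash
python3 w.py 4.6 .1 4
```

```text
[[[0.1, -0.07, 0.01], 0, 0.1], [[0.21, -0.13, 0.02], 0, 0.1], [[0.33, -0.18, 0.02], 0, 0.1], [[0.45, -0.22, 0.03], 0, 0.1]]
[504.1  48.3 303.9] [-0.3  5.7 -2. ] 7.4
resist tangential 3.3 radial -4.7
R 48.8 ang 304.8 cmd 307.7394142398214
```

Emit:
play_rows(
  moves=[
    [[0.1,-0.05,0.01],0,0.1],
    [[0.21,-0.11,0.02],0,0.1],
    [[0.33,-0.16,0.02],0,0.1],
    [[0.45,-0.2,0.03],0,0.1],
  ],
)

```text
time: 7.8
tool_pos: [486.5, 40.1, 302.7]
ee_rot: [0.0, -0.0, 1.0, 0.0]
contact_force: [2.3, 5.8, -5.1]
grip_width: 0.172
gripper_force: 39.1
```

```bash
python3 w.py 5.0 .1 4
```

```text
[[[0.12, -0.03, 0.01], 0, 0.1], [[0.25, -0.04, 0.02], 0, 0.1], [[0.37, -0.04, 0.02], 0, 0.1], [[0.5, -0.03, 0.03], 0, 0.1]]
[486.5  40.1 302.7] [ 2.3  5.8 -5.1] 7.8
resist tangential 3.7 radial -5.0
R 49.4 ang 282.1 cmd 284.8211024345884
```

Emit:
play_rows(
  moves=[
    [[0.12,0.0,0.05],0,0.1],
    [[0.25,0.0,0.06],0,0.1],
    [[0.37,0.0,0.06],0,0.1],
    [[0.5,0.01,0.07],0,0.1],
  ],
)

```text
time: 8.2
tool_pos: [467.2, 39.4, 301.3]
ee_rot: [0.002, -0.0, 1.0, -0.001]
contact_force: [3.4, -1.6, 4.6]
grip_width: 0.171
gripper_force: 40.1
```

```bash
python3 w.py 5.4 .1 4
```

```text
[[[0.12, 0.02, 0.01], 0, 0.1], [[0.24, 0.06, 0.02], 0, 0.1], [[0.36, 0.11, 0.02], 0, 0.1], [[0.47, 0.17, 0.03], 0, 0.1]]
[467.2  39.4 301.3] [ 3.4 -1.6  4.6] 8.2
resist tangential 3.6 radial 1.1
R 49.9 ang 259.6 cmd 261.9027906293554
```

Emit:
play_rows(
  moves=[
    [[0.12,0.02,0.0],0,0.1],
    [[0.24,0.06,0.0],0,0.1],
    [[0.36,0.11,0.01],0,0.1],
    [[0.47,0.17,0.01],0,0.1],
  ],
)

```text
time: 8.6
tool_pos: [447.2, 46.8, 300.0]
ee_rot: [-0.0, -0.0, 1.0, -0.001]
contact_force: [2.9, -1.4, 3.6]
grip_width: 0.174
gripper_force: 39.9
```

```bash
python3 w.py 5.8 .1 4
```

```text
[[[0.1, 0.07, 0.01], 0, 0.1], [[0.2, 0.15, 0.02], 0, 0.1], [[0.29, 0.24, 0.02], 0, 0.1], [[0.37, 0.34, 0.03], 0, 0.1]]
[447.2  46.8 300. ] [ 2.9 -1.4  3.6] 8.6
resist tangential 3.2 radial -0.3
R 50.7 ang 235.1 cmd 238.98447882412256
```

Emit:
play_rows(
  moves=[
    [[0.1,0.07,0.0],0,0.1],
    [[0.2,0.15,0.01],0,0.1],
    [[0.29,0.24,0.02],0,0.1],
    [[0.37,0.34,0.02],0,0.1],
  ],
)

```text
time: 9.0
tool_pos: [432.7, 60.7, 298.8]
ee_rot: [0.0, -0.0, 1.0, -0.001]
contact_force: [4.3, -3.4, -0.9]
grip_width: 0.175
gripper_force: 39.6
```

```bash
python3 w.py 6.2 .1 4
```

```text
[[[0.07, 0.1, 0.01], 0, 0.1], [[0.13, 0.22, 0.02], 0, 0.1], [[0.17, 0.33, 0.02], 0, 0.1], [[0.21, 0.45, 0.03], 0, 0.1]]
[432.7  60.7 298.8] [ 4.3 -3.4 -0.9] 9.0
resist tangential 5.3 radial -1.5
R 51.5 ang 212.5 cmd 216.0661670188896
```

Emit:
play_rows(
  moves=[
    [[0.07,0.1,0.01],0,0.1],
    [[0.13,0.22,0.02],0,0.1],
    [[0.17,0.33,0.02],0,0.1],
  ],
)

```text
time: 9.3
tool_pos: [426.6, 72.9, 298.0]
ee_rot: [0.001, -0.0, 1.0, -0.002]
contact_force: [5.3, -7.1, 0.8]
grip_width: 0.17
gripper_force: 39.6
```

```bash
python3 w.py 6.5 .1 4
```

```text
[[[0.03, 0.12, 0.01], 0, 0.1], [[0.06, 0.24, 0.02], 0, 0.1], [[0.07, 0.37, 0.02], 0, 0.1], [[0.06, 0.49, 0.03], 0, 0.1]]
[426.6  72.9 298. ] [ 5.3 -7.1  0.8] 9.3
resist tangential 8.4 radial -2.8
R 52.0 ang 197.4 cmd 198.8774331649649
```

The resistance rose 3 N over 0.3 rad to 8.4 N, which means about 75 N on the holder and the foot bearing firmly. I let go and retreat straight up.

Emit:
play_rows(
  moves=[
    [[0,0,0],0,0.1],
    [[0,0,0],0,0.1],
  ],
)

```text
time: 9.5
tool_pos: [426.5, 73.3, 298.0]
ee_rot: [0.0, -0.0, 1.0, -0.001]
contact_force: [4.6, -5.0, -0.1]
grip_width: 0.175
gripper_force: 39.7
```

Emit:
play_rows(
  moves=[
    [[0,0,0],0,0.45],
    [[0,0,0],0,0.45],
    [[0,0,0],0,0.45],
    [[0,0,-0.3],0,0.45],
    [[0,0,-0.9],0,0.45],
  ],
)

```text
time: 10.0
tool_pos: [424.8, 74.4, 333.7]
ee_rot: [-0.002, -0.0, 1.0, 0.0]
contact_force: [-0.5, -0.5, 0.5]
grip_width: 0.451
gripper_force: 0.0
```

Emit:
play_rows(
  moves=[
    [[0,0,-0.8],0,0.45],
    [[0,0,-1.6],0,0.45],
    [[0,0,-2.0],0,0.45],
    [[0,0,-2.0],0,0.45],
  ],
)

```text
time: 10.4
tool_pos: [427.0, 74.4, 417.5]
ee_rot: [0.003, -0.0, 1.0, 0.0]
contact_force: [-0.1, -0.1, 0.0]
grip_width: 0.451
gripper_force: 0.0
```

```bash
python3 - <<'E'
from h import *
s=manip.sense();print(s['tool_pos'],s['contact_force'],s['time'])
C=cal('wrist');p,d=manip.capture('wrist');a=cloud('wrist',d,C).reshape(-1,3)
b=a[(np.hypot(a[:,0]-427,a[:,1]-70)<18)&(a[:,2]>255)]
for lo in range(260,325,8):
    q=b[(b[:,2]>lo)&(b[:,2]<lo+8)]
    if len(q)>5: print(lo,len(q),q.mean(0).round(1),q[:,2].max().round(1))
S,_=manip.capture('scene')
cv2.imwrite('pics/f.png',np.hstack([cv2.resize(p[...,::-1],(400,300)),cv2.resize(S[150:285,200:380,::-1],(400,300))]))
E
```

```text
[427.03053978  74.36279337 417.49501932] [-0.08479283 -0.07925117  0.02436035] 10.4
260 66 [428.3  70.3 263.9] 266.2
276 30 [425.   68.  280.5] 283.9
284 38 [424.8  67.6 288.1] 291.9
292 42 [425.1  68.2 296.1] 299.7
300 57 [425.5  67.8 304.6] 307.8
308 256 [430.5  67.8 312.1] 315.5
```

View pics/f.png

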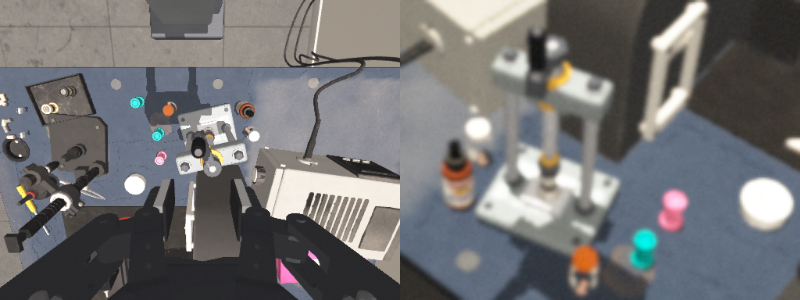

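The grip is still upright: its axis keeps the same xy from z=276 to z=308, and its end is about 20 mm lower than before. In the right half the foot meets the holder at (548,170). The dropper (457,175) and both vials (478,135 and 585,265) stand where they were. I'm handing the job in.

```bash
python3 -c "
from cell import manip
print(manip.close_job())"
```

```text
the job is handed in; nothing more can be done
None
```

The job is handed in: the grip is snapped upright, and I wound the crank about 6.5 rad until it resisted with 8.4 N (an estimated 75 N on the holder), then let go and withdrew with the bottle and vials untouched; the judge's result was not shown.

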